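# Set the iris of the inspection light to the red pin

## Task

Set the iris of the bench inspection light to its red setting: with the fingertips or the outside of the fingers, gently push the orange post of its lever round until the ring's yellow pointer aims at the red pin on the dial, then take the hand away. Only push the post, do not pinch it between the fingers, and leave the loupe, the polish tin and the gauge block where they are.

Things in the scene. Friction and masses are not known exactly. Their poses are not given: they have to be found in the camera images.
- iris_light: inspection light with an iris, screwed to the bench: aluminium plate 166 x 166 x 8 mm with a black round dial, radius 76 mm, top face 30 mm above the bench. Origin: on the ring's axis at bench height. Its x axis points from the axis to the middle of the scale (the far side from the robot, give or take 0.4 rad), z up. The lever lies on the opposite (-x) side.
- iris_ring (a joint): angle of the turning ring (100 mm across, top 45 mm above the bench) with its pointer and lever, rad, positive counter-clockwise seen from above; at 0 the pointer lies along the light's +x axis and the lever along -x. Stops at -1.15 and 1.15. It turns by light, dry friction (under 1.5 N at the post) and stays where it is left.
- pointer_aim (a point): point at which the ring's yellow pointer aims: on the pin circle, 68 mm from the axis, 38.5 mm above the bench. The pointer's own tip is at 62 mm radius. Turns with the ring.
- post_mid (a point): middle of the orange upright post at the end of the lever, 88 mm from the axis, opposite the pointer. The post stands from 45 to 85 mm above the bench (this point is at 67 mm), is 8 mm thick radially and 16 mm across the lever (two round 8 mm rods side by side; a push touches one rod only, a pinch touches both). It stands on the flat lever arm, 14 mm wide, whose top is 45 mm above the bench and which reaches out to 96 mm from the axis. The point turns with the ring.
- red_pin_top (a point): top of the red setting pin (8 mm diameter), 43 mm above the bench, 68 mm from the axis. Four pins (red, blue, green, white) stand in the dial at -0.85, -0.45, 0.45 and 0.85 rad about the axis from the light's x axis; which colour stands where varies.
- loupe: black eye loupe, 33 mm across, 30 mm tall, loose, beside the light on its +y side, towards the lever; origin under its centre. To be left alone.
- polish_tin: round tin with green lid, 68 mm across, 27 mm tall, loose, beyond the light (its +x side); origin under its centre. To be left alone.
- gauge_block: steel gauge block 9 x 35 x 16 mm, loose, beside the light on its -y side, towards the lever; origin under its centre. To be left alone.

How it is judged:
At the end, for the whole second after the job is handed in: The pointer aims at the red pin to within half the pin's width (4 mm on the pin circle, about 3.4 degrees), the ring is at rest, and the loupe, tin and gauge block are within 15 mm of where they stood (horizontal distance between pointer_aim and red_pin_top below 0.004 m and velocity of joint iris_ring between -0.02 and 0.02 rad/s and distance of each of loupe, polish_tin, gauge_block from where it was at the start of the episode below 0.015 m); the robot touches nothing.
It fails at once if the post is pinched: both its rods are pressed by the fingers at once (contact force between the fingers and iris_ring_c0 above 0.5 N and contact force between the fingers and iris_ring_c1 above 0.5 N).
It fails at once if the light or its lever is forced: the robot presses on it with over 15 N (contact force between any of the fingers, the arm and iris_light above 15 N).
It fails at once if the loupe is moved by more than 15 mm (distance of loupe from where it was at the start of the episode above 0.015 m).
It fails at once if the polish tin is moved by more than 15 mm (distance of polish_tin from where it was at the start of the episode above 0.015 m).
It fails at once if the gauge block is moved by more than 15 mm (distance of gauge_block from where it was at the start of the episode above 0.015 m).
It also fails if it takes over 45 s, if anything falls off the work surface, if the arm or the gripper's body presses on something with over 40 N, if the wrist force passes 120 N, or if a joint passes its speed limit or range.

## Robot

A 6-joint arm with a two-finger parallel gripper is mounted at the origin on a cart in front of the work surface, level with it; the furniture and walls round the work are solid. World frame = base frame: x ahead of the robot, y to its left, z up, the work surface at z = 0. Lengths are in m, angles in rad, forces in N, time in s.
With the tool pointing down it reaches from about 0.35 to 0.775 m from the base axis. Payload 7.3 kg.
Tool frame: the origin (TCP) lies midway between the tips of the shut fingers; the grasp point (between the pads) lies 19 mm behind it; z points along the fingers, y is the direction in which the jaws open and shut (so a half turn about z gives the same grasp; the last joint's range is limited). The gripper opens to 92 mm and grips with 3 to 60 N. Pads are 19 mm wide; open, the fingers measure 130 mm over their backs; the gripper's body (75 mm by 190 mm) begins 47 mm behind the grasp point.
Start: joints at [-1.445, 0.342, 1.524, -0, 1.275, -0.146], TCP at [0.141, -0.506, 0.227] pointing down, gripper open.
Joint ranges: [-2.53, 2.53], [-0.77, 2.02], [0.04, 2.7], [-1, 4.14], [0.28, 2.66], [-3.11, 3.11]. Speed limits (rad/s): [2.57, 2.57, 3.14, 3.14, 3.14, 3.14].

## Interface

Orientations are given as [roll, pitch, yaw] about the fixed x, y, z axes, in that order (R = Rz(yaw) Ry(pitch) Rx(roll)).
In Python, from cell import robot gives the robot as it stands.
- The arm moves only by the shell command python3 -m crank 'ROWS' [FORCE]. ROWS is a JSON object of lists of equal length, an entry for each row: "claw": the opening, from 0 (shut) to 1 (fully open); "delta_pos": the shift along the tool's x, y, z in units of 25 mm (1.0 is 25 mm), a list of three; "roll": the turn about the tool's z in units of 6 degrees (1.0 is 6 degrees). In form: {"claw": [claw, ...], "delta_pos": [[dx, dy, dz], ...], "roll": [roll, ...]}. A call has exactly 8 rows; each row is the pose to reach, as a shift and turn from the pose commanded when the call began, along the tool's axes at that moment; what a row does not reach only later rows make up. A row lasts 1/12 s, in which the tool goes at most 41.7 mm and 7.16 degrees, less where a joint would pass 70% of its speed; a pose out of reach is approached as far as the arm can. A call with a gripper value outside its range is refused whole. The fingers move at their own pace and stop on an object; FORCE is the grip in N (left out, the last holds). Time passes only in rows, so rows that repeat a pose let the fingers close, or fill a call up. It gives the time, the measured TCP pose, the force and the opening at its end, in the units of the state.
- robot.observe(): the state, without advancing time (a new reading comes with each control period).
- robot.read_camera(name): name is "scene" or "top" or "wrist"; returns a dict with "color" (480x640x3 uint8, blue, green, red), "fx", "fy", "cx", "cy" (pixels), "rvec" (rotation vector, rad) and "tvec" (3), from world to camera coordinates, as OpenCV has them; the wrist camera has in their place "hand_eye" (4x4, takes a point from camera to tool coordinates, whose origin is the TCP and whose axes are the flange's). Camera axes: x right, y down, z forward; pixel columns grow to the right and rows downward; lengths in m; the calibration is good to about 2 mm. A picture is of the moment at which its call begins: read the wrist's pose just before it. There is no depth.
- robot.hand_in(): hands the job in, once; it reports no verdict.
The state is a dict: "time": time; "qpos": joint angles; "qvel": joint speeds; "joint_efforts": joint torques, N m; "tool_pos": TCP position; "tool_rot": TCP orientation; "contact_force": force on the tool from outside, world axes, zero at the start; "torque": the same for the moment, N m; "opening": finger opening in m.
Only numpy, scipy, OpenCV 4.12 (cv2) and the standard library are available. Lean on these libraries where they do the work, as an engineer would, in place of code of your own. Each camera call takes 0.05 s, during which the arm holds its last target.

## Working session

There is one attempt and no reset: what is moved stays moved. The work goes in short steps, Python scripts to look and compute and a shell command to move; the robot and the scene stay as the last step left them, time stands still between calls to the robot, and variables do not carry over. Pictures are saved under pics/ and viewed, and the job is handed in when it is done.

```bash
mkdir -p pics; python3 - <<'E'
from cell import robot
import cv2
s=robot.observe(); print({k:s[k] for k in('time','tool_pos','tool_rot','opening','contact_force')})
for n in('top','scene'):
    c=robot.read_camera(n); cv2.imwrite(f'pics/{n}0.png',c['color']); print(n,{k:c[k] for k in c if k!='color'})
E
```

```text
{'time': 0.0, 'tool_pos': array([ 0.14090623, -0.50530962,  0.22604925]), 'tool_rot': array([-3.14007505e+00, -2.01278400e-04,  2.71802346e-01]), 'opening': 0.09146262800987238, 'contact_force': array([-0.4352157 ,  0.06649366, -0.90652743])}
top {'fx': 557.2692677630858, 'fy': 557.2692677630858, 'cx': 314.6564617025816, 'cy': 223.0103150200539, 'rvec': array([ 2.20399943, -2.14225802,  0.19348264]), 'tvec': array([-0.03009583,  0.63845555,  0.84697893])}
scene {'fx': 606.0495777686241, 'fy': 606.0495777686241, 'cx': 321.3993651354049, 'cy': 229.34872210680803, 'rvec': array([ 1.79656835,  1.77655234, -0.72213629]), 'tvec': array([ 8.20357135e-04, -4.18155685e-01,  1.32303660e+00])}
```

View pics/top0.png

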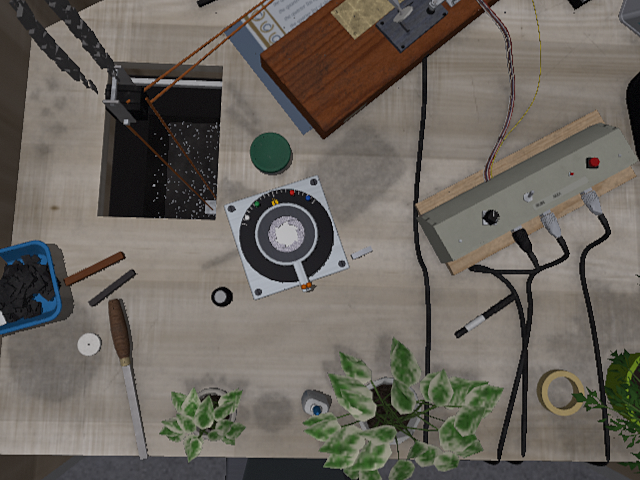

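View pics/scene0.png

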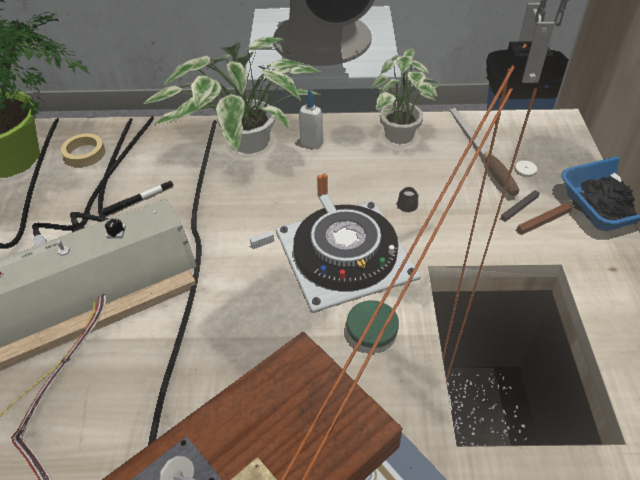

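```bash
python3 - <<'E'
import cv2
a=cv2.imread('pics/top0.png')[165:315,195:385]; cv2.imwrite('pics/t0z.png',cv2.resize(a,None,fx=4,fy=4,interpolation=2))
a=cv2.imread('pics/scene0.png')[165:315,240:430]; cv2.imwrite('pics/s0z.png',cv2.resize(a,None,fx=4,fy=4,interpolation=2))
E
```

```text
(no output)
```

View pics/t0z.png

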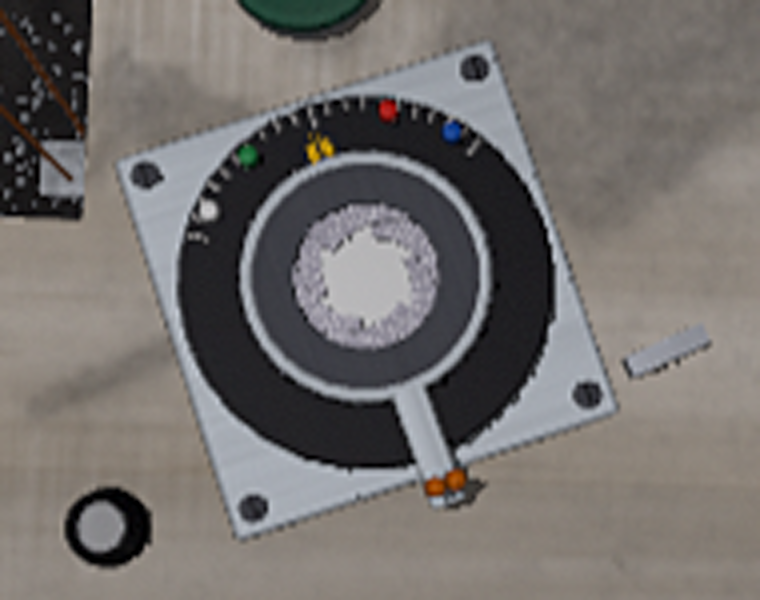

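View pics/s0z.png

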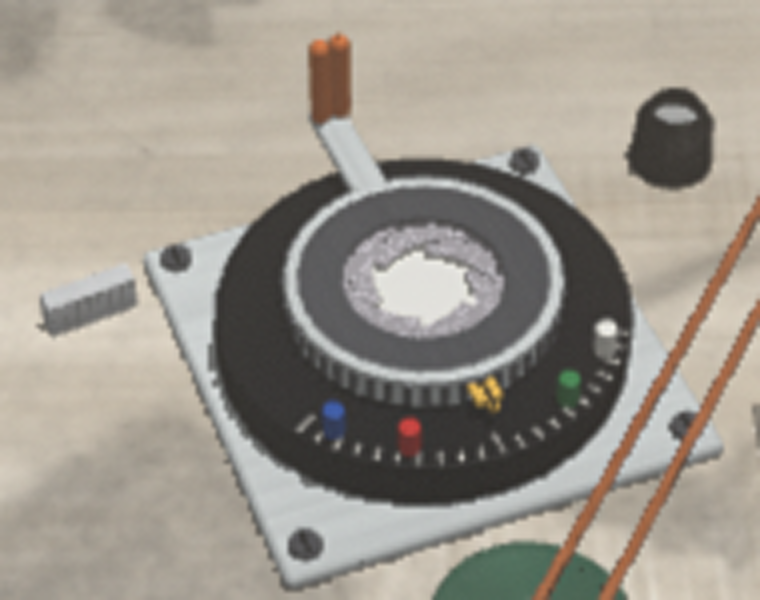

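The top view shows the pins (4x crop): white (207,211), green (247,155), red (388,108), blue (452,131). The pointer is near (319,150) and the post rod tops at (435,487) and (456,480). Next I turn these into positions.

```bash
cat > h.py <<'E'
from cell import robot
import numpy as np, cv2
from scipy.optimize import least_squares
def ray(cam,u,v,z):
    R=cv2.Rodrigues(np.array(cam['rvec']))[0];t=np.array(cam['tvec']);
    d=R.T@np.array([(u-cam['cx'])/cam['fx'],(v-cam['cy'])/cam['fy'],1]);o=-R.T@t
    return o+d*(z-o[2])/d[2]
E
python3 - <<'E'
from h import *
for n,off,P in (('top',(195,165),dict(white=(207,209,.043),green=(247,154,.043),red=(388,108,.043),blue=(452,130,.043),ptr=(319,150,.0385),ringc=(366,276,.045),rodL=(435,485,.085),rodR=(456,478,.085),s1=(147,175,.009),s2=(474,68,.009),s3=(587,395,.009),s4=(253,508,.009),loupe=(105,527,.03),gb1=(630,365,.016),gb2=(705,335,.016))),
 ('scene',(240,165),dict(white=(606,327,.043),green=(569,378,.043),red=(409,426,.043),blue=(334,409,.043),ptr=(486,394,.0385),ringc=(424,280,.045),rodL=(340,40,.085),rodR=(318,46,.085),s1=(685,426,.009),s2=(305,545,.009),s3=(176,258,.009),s4=(525,160,.009)))):
    c=robot.read_camera(n);print(n)
    Q={k:ray(c,off[0]+(p[0]+.0)/4,off[1]+p[1]/4,p[2]) for k,p in P.items()}
    for k in Q: print(k,Q[k].round(4))
    cols=['red','blue','green','white']; ang={'blue':-.85,'red':-.45,'green':.45,'white':.85}
    f=lambda x:np.concatenate([[Q[k][0]-x[0]-.068*np.cos(x[2]+a),Q[k][1]-x[1]-.068*np.sin(x[2]+a)] for k,a in ang.items()]+[np.sum([Q[s][:2] for s in('s1','s2','s3','s4')],0)/4-x[:2]])
    r=least_squares(f,[.5,0,0]);x=r.x;print('fit',x,'res',np.abs(r.fun).max())
    m=(Q['rodL']+Q['rodR'])[:2]/2-x[:2];print('post r',np.hypot(*m),'ang',np.arctan2(-m[1],-m[0])-x[2])
    m=Q['ptr'][:2]-x[:2];print('ptr r',np.hypot(*m),'ang',np.arctan2(m[1],m[0])-x[2])
E
```

```text
top
white [0.6449 0.0963 0.043 ]
green [0.6675 0.0813 0.043 ]
red [0.6881 0.0257 0.043 ]
blue [ 6.8e-01 -2.0e-04  4.3e-02]
ptr [0.6709 0.0529 0.0385]
ringc [0.6198 0.0324 0.045 ]
rodL [0.5374 0.0038 0.085 ]
rodR [ 0.5402 -0.004   0.085 ]
s1 [0.663  0.1243 0.009 ]
s2 [ 0.7128 -0.0097  0.009 ]
s3 [ 0.5774 -0.0598  0.009 ]
s4 [0.5277 0.0754 0.009 ]
loupe [0.5186 0.1322 0.03  ]
gb1 [ 0.5897 -0.0765  0.016 ]
gb2 [ 0.6029 -0.1073  0.016 ]
fit [0.6202878  0.03257671 0.3503214 ] res 0.00035084696033282903
post r 0.08775422867931058 ang 0.031209407786207677
ptr r 0.054506396813550156 ang 0.03147181144039346
scene
white [0.6488 0.0957 0.043 ]
green [0.6718 0.0811 0.043 ]
red [0.6919 0.0257 0.043 ]
blue [6.84e-01 4.00e-04 4.30e-02]
ptr [0.6746 0.0526 0.0385]
ringc [0.6269 0.0327 0.045 ]
rodL [0.5435 0.0041 0.085 ]
rodR [ 0.5466 -0.0039  0.085 ]
s1 [0.6661 0.1244 0.009 ]
s2 [ 0.7158 -0.0103  0.009 ]
s3 [ 0.5805 -0.0595  0.009 ]
s4 [0.5307 0.0758 0.009 ]
fit [0.62406392 0.03254397 0.34955804] res 0.0007882855892261675
post r 0.08542965583568626 ang 0.03998689082997159
ptr r 0.054387236050798135 ang 0.028498807478206545
```

```bash
python3 - <<'E'
from h import *
t=robot.read_camera('top');s=robot.read_camera('scene')
for z in(0,.1,.2,.3):
    print(z,'top: leaf tips',[ray(t,u,v,z)[:2].round(3) for u,v in((345,343),(400,340),(490,410),(390,475),(620,350),(590,400))])
# scene: height at assumed x
def rx(c,u,v,x):
    R=cv2.Rodrigues(np.array(c['rvec']))[0];tt=np.array(c['tvec']);d=R.T@np.array([(u-c['cx'])/c['fx'],(v-c['cy'])/c['fy'],1]);o=-R.T@tt
    return o+d*(x-o[0])/d[0]
for x in(.25,.3,.35,.4,.45): print(x,[rx(s,u,v,x).round(3)[1:] for u,v in((250,40),(150,100),(240,130),(410,50),(70,20))])
c=robot.read_camera('wrist');cv2.imwrite('pics/w0.png',c['color'])
E
```

```text
0 top: leaf tips [array([ 0.449, -0.068]), array([ 0.456, -0.159]), array([ 0.347, -0.307]), array([ 0.245, -0.144]), array([ 0.447, -0.529]), array([ 0.366, -0.474])]
0.1 top: leaf tips [array([ 0.457, -0.058]), array([ 0.463, -0.139]), array([ 0.366, -0.271]), array([ 0.275, -0.125]), array([ 0.455, -0.469]), array([ 0.382, -0.42 ])]
0.2 top: leaf tips [array([ 0.464, -0.048]), array([ 0.47 , -0.119]), array([ 0.385, -0.235]), array([ 0.304, -0.107]), array([ 0.463, -0.409]), array([ 0.399, -0.366])]
0.3 top: leaf tips [array([ 0.472, -0.038]), array([ 0.477, -0.099]), array([ 0.404, -0.199]), array([ 0.334, -0.089]), array([ 0.471, -0.348]), array([ 0.416, -0.312])]
0.25 [array([-0.123,  0.139]), array([-0.324,  0.019]), array([-0.163, -0.055]), array([0.157, 0.114]), array([-0.423,  0.182])]
0.3 [array([-0.116,  0.167]), array([-0.307,  0.054]), array([-0.154, -0.017]), array([0.149, 0.143]), array([-0.401,  0.208])]
0.35 [array([-0.109,  0.195]), array([-0.29 ,  0.088]), array([-0.145,  0.022]), array([0.141, 0.173]), array([-0.378,  0.234])]
0.4 [array([-0.103,  0.223]), array([-0.272,  0.122]), array([-0.136,  0.06 ]), array([0.133, 0.202]), array([-0.356,  0.26 ])]
0.45 [array([-0.096,  0.252]), array([-0.255,  0.157]), array([-0.128,  0.098]), array([0.126, 0.232]), array([-0.333,  0.286])]
```

View pics/w0.png

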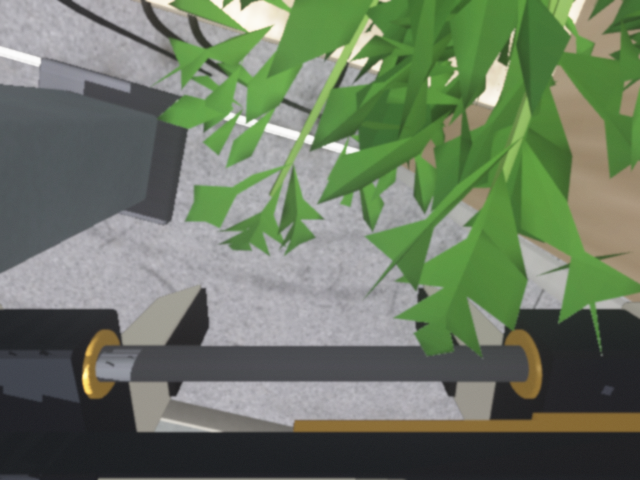

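The wrist view shows a leafy green plant just ahead of the hand, so I raise the hand first and shut the fingers on the way.

```bash
python3 -m crank '{"claw":[0,0,0,0,0,0,0,0],"delta_pos":[[0,0,-1.2],[0,0,-2.4],[0,0,-3.6],[0,0,-4.8],[0,0,-6],[0,0,-7.2],[0,0,-8.4],[0,0,-9]],"roll":[0,0,0,0,0,0,0,0]}'
```

```text
time: 1.02
tool_pos: [0.141, -0.5059, 0.4556]
tool_rot: [3.136, 0.001, 0.272]
contact_force: [0.2, -0.7, 0.6]
opening: 0.0429
```

```bash
python3 -m crank '{"claw":[0,0,0,0,0,0,0,0],"delta_pos":[[1.25,-0.8,0],[2.5,-1.6,0],[3.75,-2.4,0],[5,-3.2,0],[6.25,-4,0],[7.5,-4.9,0],[8.75,-5.7,0],[10,-6.5,0]],"roll":[0,0,0,0,0,0,0,0]}'
```

```text
time: 1.68
tool_pos: [0.3389, -0.2804, 0.4519]
tool_rot: [3.141, -0.0, 0.272]
contact_force: [0.2, 0.5, -0.6]
opening: 0.0009
```

```bash
python3 -m crank '{"claw":[0,0,0,0,0,0,0,0],"delta_pos":[[1.25,-0.8,0],[2.5,-1.6,0],[3.75,-2.4,0],[5,-3.2,0],[6.25,-4,0],[7.5,-4.9,0],[8.75,-5.7,0],[10,-6.5,0]],"roll":[0,0,0,0,0,0,0,0]}'
```

```text
time: 2.35
tool_pos: [0.5362, -0.0566, 0.4518]
tool_rot: [3.141, -0.0, 0.272]
contact_force: [0.1, -0.7, 0.4]
opening: 0.0008
```

```bash
python3 -m crank '{"claw":[0,0,0,0,0,0,0,0],"delta_pos":[[0,0,1.5],[0,0,3],[0,0,4.5],[0,0,6],[0,0,7.5],[0,0,9],[0,0,10.5],[0,0,12]],"roll":[0.6,1.25,1.25,1.25,1.25,1.25,1.25,1.25]}'
python3 - <<'E'
from h import *
print(robot.observe()['qpos'])
a=[robot.read_camera(n)['color'] for n in('top','scene')]
cv2.imwrite('pics/ts1.png',cv2.resize(np.vstack([a[0][120:420,100:500],a[1][0:300,150:550]]),(800,1200)))
cv2.imwrite('pics/ts1.png',np.hstack([a[0][120:420,100:500],a[1][0:300,150:550]]))
E
```

```text
time: 3.02
tool_pos: [0.5351, -0.0583, 0.1502]
tool_rot: [3.141, -0.001, 0.141]
contact_force: [0.7, 0.6, -0.7]
opening: 0.0003
[-2.50983869e-01  4.38513947e-01  1.60081011e+00 -6.20592832e-05
  1.10169188e+00  1.17890623e+00]
```

View pics/ts1.png

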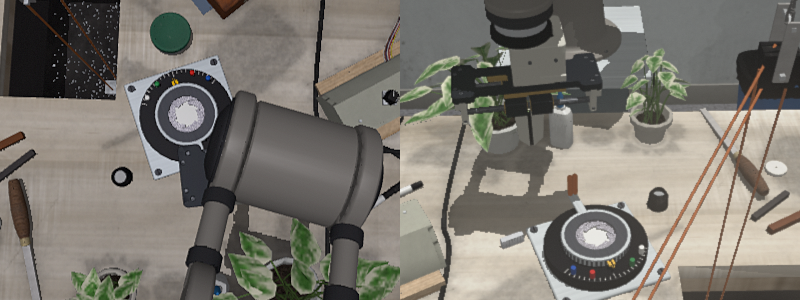

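The scene view shows the hand clear of the plants, up and to the -y side of the post. The top view keeps the pins and pointer in sight. Next I lower beside the post.

```bash
python3 -m crank '{"claw":[0,0,0,0,0,0,0,0],"delta_pos":[[0.1,0,0.6],[0.1,0,1.2],[0.1,0,1.8],[0.1,0,2.4],[0.1,0,3],[0.1,0,3.4],[0.1,0,3.68],[0.1,0,3.68]],"roll":[0,0,0,0,0,0,0,0]}'
python3 - <<'E'
from h import *
a=[robot.read_camera(n)['color'] for n in('top','scene')]
cv2.imwrite('pics/ts2.png',np.hstack([cv2.resize(a[0][165:315,195:395],(400,300)),cv2.resize(a[1][130:310,240:480],(400,300))]))
E
```

```text
time: 3.78
tool_pos: [0.538, -0.0582, 0.0597]
tool_rot: [-3.142, 0.0, 0.141]
contact_force: [-1.3, 0.3, 0.0]
opening: 0.0006
```

View pics/ts2.png

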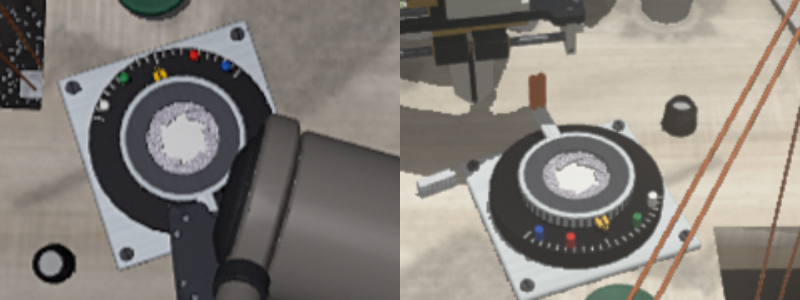

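```bash
python3 -m crank '{"claw":[0,0,0,0,0,0,0,0],"delta_pos":[[0.05,-0.3,0],[0.1,-0.6,0],[0.1,-0.9,0],[0.1,-1.1,0],[0.15,-1.3,0],[0.15,-1.5,0],[0.15,-1.7,0],[0.15,-1.9,0]],"roll":[0,0,0,0,0,0,0,0]}'
cat >> h.py <<'E'
def look(name):
    a=[robot.read_camera(n)['color'] for n in('top','scene')]
    cv2.imwrite('pics/'+name,np.hstack([cv2.resize(a[0][165:315,195:395],(400,300)),cv2.resize(a[1][130:310,240:480],(400,300))]))
    for n,im,z0 in zip(('top','scene'),a,(0,0)):
        c=robot.read_camera(n)
        h=cv2.cvtColor(im,cv2.COLOR_BGR2HSV)
        cen=np.array([.6203,.0326]) if n=='top' else np.array([.6241,.0325])
        y=cv2.inRange(h,(18,130,110),(32,255,255)); r=cv2.inRange(h,(0,150,80),(6,255,255))|cv2.inRange(h,(174,150,80),(180,255,255))
        out=[]
        for m,z,rng in((y,.0385,(.045,.075)),(r,.042,(.055,.085))):
            P=[]
            vs,us=np.nonzero(m)
            for u,v in zip(us,vs):
                if not(200<u<440 and 150<v<320):continue
                p=ray(c,u,v,z)[:2]-cen
                if rng[0]<np.hypot(*p)<rng[1]: P.append(p)
            P=np.array(P).reshape(-1,2); q=P.mean(0) if len(P) else np.array([np.nan]*2)
            out.append(np.arctan2(q[1],q[0])-.35); print(n,len(P),'r',np.hypot(*q).round(4),'ang',out[-1].round(4))
        print(n,'ptr-red',round(out[0]-out[1],4))
E
python3 -c "
from h import *
look('ts3.png')"
```

```text
time: 4.55
tool_pos: [0.5347, -0.0101, 0.0596]
tool_rot: [3.141, 0.0, 0.141]
contact_force: [-0.2, -1.7, 0.0]
opening: 0.0004
top 22 r 0.0559 ang -0.1444
top 19 r 0.0681 ang -0.4376
top ptr-red 0.2931
scene 34 r 0.0529 ang -0.1732
scene 18 r 0.0674 ang -0.4562
scene ptr-red 0.2831
```

View pics/ts3.png

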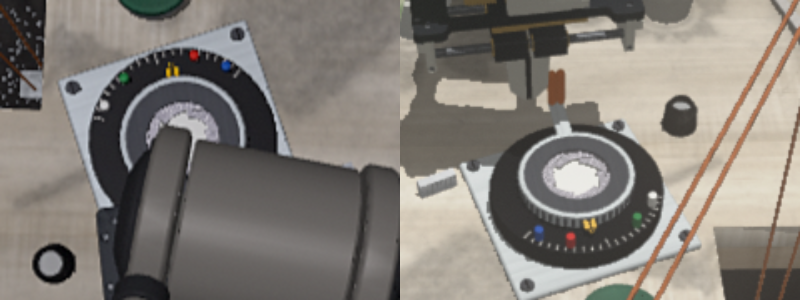

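The pointer has moved towards red, and both cameras agree on about 0.29 rad left, so I push on most of the way.

```bash
python3 -m crank '{"claw":[0,0,0,0,0,0,0,0],"delta_pos":[[0.02,-0.12,0],[0.04,-0.24,0],[0.06,-0.36,0],[0.08,-0.48,0],[0.1,-0.6,0],[0.1,-0.7,0],[0.1,-0.78,0],[0.1,-0.8,0]],"roll":[0,0,0,0,0,0,0,0]}'
python3 -c "
from h import *
look('ts4.png')"
```

```text
time: 5.42
tool_pos: [0.5347, 0.01, 0.0598]
tool_rot: [3.141, -0.0, 0.141]
contact_force: [0.6, -0.7, 0.3]
opening: 0.0005
top 26 r 0.0557 ang -0.3806
top 19 r 0.0681 ang -0.4376
top ptr-red 0.057
scene 28 r 0.0529 ang -0.3997
scene 19 r 0.0672 ang -0.4543
scene ptr-red 0.0546
```

View pics/ts4.png

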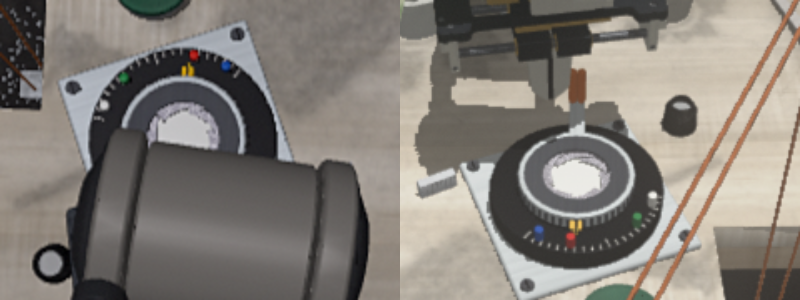

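The remaining 0.056 rad is about 4.8 mm of push.

```bash
python3 -m crank '{"claw":[0,0,0,0,0,0,0,0],"delta_pos":[[0,-0.05,0],[0.01,-0.1,0],[0.02,-0.15,0],[0.02,-0.18,0],[0.02,-0.19,0],[0.02,-0.19,0],[0.02,-0.19,0],[0.02,-0.19,0]],"roll":[0,0,0,0,0,0,0,0]}'
python3 -c "
from h import *
look('ts5.png')"
```

```text
time: 6.28
tool_pos: [0.5344, 0.0144, 0.0597]
tool_rot: [3.142, -0.0, 0.141]
contact_force: [0.1, -0.3, 1.3]
opening: 0.0001
top 22 r 0.0548 ang -0.4166
top 19 r 0.0681 ang -0.4376
top ptr-red 0.021
scene 29 r 0.0529 ang -0.4472
scene 19 r 0.0672 ang -0.4543
scene ptr-red 0.0071
```

```bash
python3 -m crank '{"claw":[0,0,0,0,0,0,0,0],"delta_pos":[[0,-0.04,0],[0,-0.04,0],[0,0.2,0],[0,0.5,0],[0,0.9,0],[0,1.3,0],[0,1.7,0],[0,2,0]],"roll":[0,0,0,0,0,0,0,0]}'
python3 -m crank '{"claw":[0,0,0,0,0,0,0,0],"delta_pos":[[0,0.5,0],[0,0.5,-1],[0,0.5,-2.4],[0,0.5,-4],[0,0.5,-5.5],[0,0.5,-7],[0,0.5,-8.5],[0,0.5,-10]],"roll":[0,0,0,0,0,0,0,0]}'
python3 -m crank '{"claw":[0,0,0,0,0,0,0,0],"delta_pos":[[0,1.5,0],[0,3,0],[0,4.5,0],[0,6,0],[0,7.5,0],[0,8,0],[0,8,0],[0,8,0]],"roll":[0,0,0,0,0,0,0,0]}'
python3 - <<'E'
from h import *
look('ts6.png')
c=robot.read_camera('top');a=c['color'][165:315,195:385]; cv2.imwrite('pics/t6z.png',cv2.resize(a,None,fx=4,fy=4,interpolation=2))
E
```

```text
time: 7.15
tool_pos: [0.5416, -0.0368, 0.0597]
tool_rot: [3.141, -0.0, 0.14]
contact_force: [0.3, 0.4, 0.4]
opening: 0.0002
time: 7.82
tool_pos: [0.5427, -0.0482, 0.3118]
tool_rot: [3.141, -0.0, 0.141]
contact_force: [1.2, -0.5, -0.1]
opening: 0.0006
time: 8.48
tool_pos: [0.5709, -0.2461, 0.3091]
tool_rot: [-3.14, 0.001, 0.139]
contact_force: [-0.8, 0.3, 0.2]
opening: 0.0006
top 20 r 0.0551 ang -0.4344
top 19 r 0.0681 ang -0.4376
top ptr-red 0.0032
scene 26 r 0.0524 ang -0.4553
scene 18 r 0.0674 ang -0.4562
scene ptr-red 0.0009
```

View pics/t6z.png

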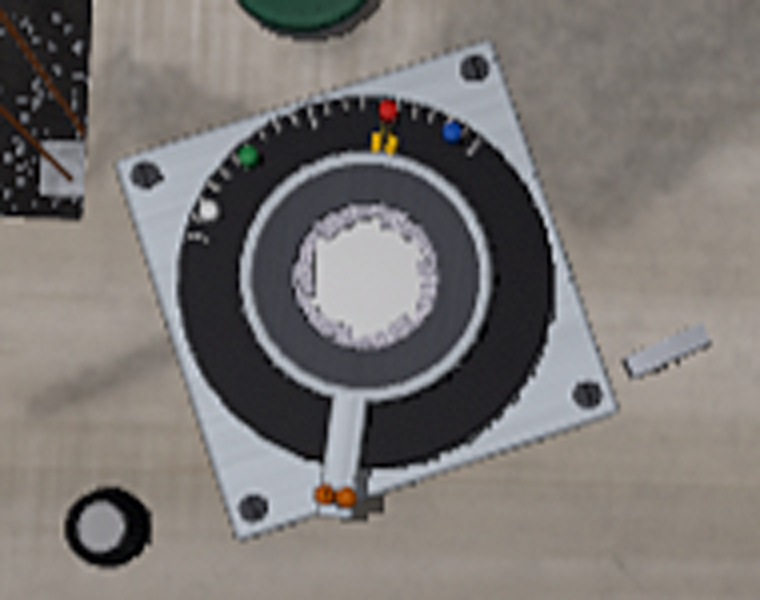

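View pics/ts6.png

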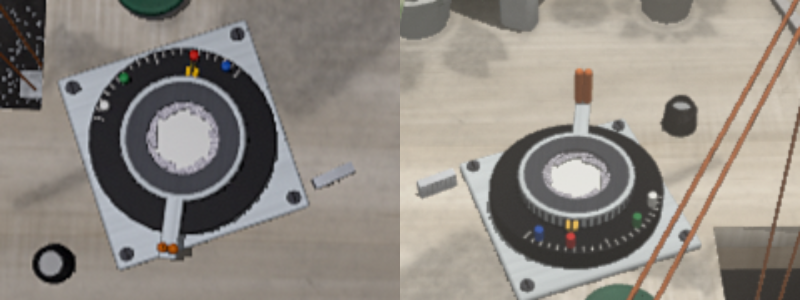

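The pointer (384,143) lines up with the red pin (388,108), and the loupe, tin and block look unmoved. I cross-check with the post, then hand in.

```bash
python3 - <<'E'
from h import *
c=robot.read_camera('top')
m=ray(c,195+335/4,165+494/4,.085)[:2]-[.6203,.0326]; a=np.arctan2(-m[1],-m[0])-.35
print(np.hypot(*m),a, robot.observe()['contact_force'])
if abs(a+.45)<.035: print(robot.hand_in())
E
```

```text
0.08758208638672343 -0.4462703728113097 [0.11173773 0.552629   0.1510451 ]
the job is handed in; nothing more can be done
None
```

The iris is on its red setting and the job is handed in; hand-in gives no verdict. With the gripper shut, I pushed one side of the post with the outside of a finger, in three short pushes and a final nudge. I then backed away, lifted clear and moved the hand aside.

- **Aim:** the last pictures put the pointer within 0.003 rad of the red pin in the top camera and 0.001 rad in the scene camera. The tolerance is about 0.059 rad.
- **Post cross-check:** the post position gives a ring angle of -0.446 rad against the -0.45 rad wanted.
- **Other objects:** the loupe, polish tin and gauge block look unmoved in the pictures; I did not measure them again.
- **Force:** the readings at the end of each move stayed below 2 N; the last, with the hand clear, was sensor noise of about 0.6 N.
- **Disagreement:** the two cameras placed the light about 4 mm apart along x. This did not affect the aim, which was measured as an angle within each picture. Just before the last nudge they also differed on the remaining angle, 0.021 against 0.007 rad, but agreed once the hand was clear.

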